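# Shut the feed tray and screw its lock down

### The job

Push the pull-out tray of the little drawer unit fully home with a fingertip, then lock it: turn the loose three-winged thumbscrew on top of the unit clockwise (seen from above), stroke after stroke of a fingertip against its wings, until it comes up against its stop. Only push: do not grip or pinch the thumbscrew, and leave the tub, dish, cave and magnet standing where they are.

Things in the scene. Friction and masses are not known exactly. Their poses are not given: they have to be found in the camera images.
- unit: White plastic drawer unit, fixed, 170 mm deep (x), 170 wide, top 110 mm up. Origin: centre of underside; -x points out of its front, to the robot. Upper front: the tray; lower front: a dummy. A fixed flat carrying bar across the unit (x +7 to +33 mm, underside 150, top 156 mm up) passes over the rear of the thumbscrew, which turns freely under it: a finger can stroke the wings only in front of it.
- tray (a joint): How far the tray is pulled out, m: 0 = fully home (hard stop), grows as it comes out towards the unit's front (its -x), up to 0.09. Slides with about 1.5 N of friction and stays where it is left.
- tray_front (a point): Centre of the outer face of the tray's front panel (162 mm wide, 42 high, 6 thick; this point is 79 mm above the board). When home the panel stands 6 mm in front of the unit's body. The tray is closed on top by a clear plate. Axes as unit.
- thumbscrew (a joint): Angle of the thumbscrew, rad, growing clockwise seen from above; 6.0 = hard stop, locked. Starts 3.4 to 5.2 rad short of the stop. Turns easily (about 0.03 N m of friction), stays where it is left, does not rise or sink. At the stop wing a points straight out of the unit's front (-x).
- screw_top (a point): Top of the thumbscrew's hub (radius 9 mm), on its vertical axis, 34 mm above the unit's top; the axis stands 15 mm in front (-x) of the unit's origin, 22 mm in front of the carrying bar's front edge. Black plastic, 68 mm across its three upright wings, whose top edges are 32 mm above the unit's top.
- wing_a (a point): Top edge of wing a of the thumbscrew, on the wing's centre plane, 24 mm from the screw axis. The wing reaches 34 mm out, is 6 mm thick, and runs 24 mm down from this edge to 8 mm above the unit's top. At the stop wing a points to the unit's front (-x).
- wing_b (a point): Top edge of wing b of the thumbscrew, on the wing's centre plane, 24 mm from the screw axis. The wing reaches 34 mm out, is 6 mm thick, and runs 24 mm down from this edge to 8 mm above the unit's top. Wing b is 120 degrees anticlockwise of a, seen from above.
- wing_c (a point): Top edge of wing c of the thumbscrew, on the wing's centre plane, 24 mm from the screw axis. The wing reaches 34 mm out, is 6 mm thick, and runs 24 mm down from this edge to 8 mm above the unit's top. Wing c is 120 degrees clockwise of a, seen from above.
- tub: Closed green plastic flake tub, 64 mm diameter, 90 mm high, loose bystander beside the unit; origin at the centre of its underside.
- dish: Glass feeding dish, 72 mm diameter, 30 mm high, loose bystander; origin at the centre of its underside.
- cave: Grey ceramic shrimp cave, a lying tube 80 mm long (x), 52 mm wide, 54 mm high, loose bystander; origin at the centre of its underside.
- magnet: White algae magnet, 60 x 40 x 42 mm high, loose bystander; origin at the centre of its underside.
Not all that is in view belongs to the job. Several things have the shape of the unit; the one meant has the colours described above.

How it is judged:
By the outcome, as a careful person would: the job done as asked, in the order asked, and still so for the second after the job is handed in, with the robot touching nothing.
It also fails if it takes over 43 s, if anything falls off the work surface, if the arm or the gripper's body presses on something with over 40 N, if the wrist force passes 120 N, or if a joint passes its speed limit or range.

### The arm

A 7-joint arm with a two-finger parallel gripper is mounted at the origin on the work surface. World frame = base frame: x ahead of the robot, y to its left, z up, the work surface at z = 0. Lengths are in mm, angles in rad, forces in N, time in s.
With the tool pointing down it reaches from about 400 to 875 mm from the base axis. Payload 4.4 kg.
Tool frame: the origin (TCP) lies at the very end of the fingers, on their centre line; the grasp point (between the pads) lies 19 mm behind it; z points along the fingers, y is the direction in which the jaws open and shut (so a half turn about z gives the same grasp; the last joint's range is limited). The gripper opens to 85 mm and grips with 20 to 120 N. Pads are 22 mm wide; open, the fingers measure 114 mm over their backs; the gripper's body (76 mm by 85 mm) begins 54 mm behind the grasp point. The pads swing forward as they close: fully open they stand 13 mm farther back than shut.
Start: joints at [1.27, 0.628, 0.038, 1.517, -0.027, 0.996, -0.02], TCP at [151.249, -632.172, 231.313] pointing down, gripper open.
Joint ranges: [-3.06, 3.06], [-0.37, 2.12], [-1.25, 1.32], [0.18, 2.47], [-1.1, 4.24], [0.23, 1.98], [-2.94, 2.94]. Speed limits (rad/s): [2.57, 2.57, 3.14, 3.14, 3.14, 3.14, 3.14].

### API

Orientations are given as [roll, pitch, yaw] about the fixed x, y, z axes, in that order (R = Rz(yaw) Ry(pitch) Rx(roll)).
In Python, from cell import ctrl gives the robot as it stands. The module is installed in compiled form; this text tells all that it offers.
- The arm moves only by the shell command python3 -m jog 'ROWS'. ROWS is text: rows parted by semicolons, each of 7 numbers parted by spaces: the shift along the tool's x, y, z in mm, then the turn, a rotation vector about the tool's x, y, z in degrees, then the opening, from -1 (shut) to 1 (fully open). In form: x y z wx wy wz claw; .... A call has 1 to 8 rows; each row is the pose to reach, as a shift and turn from the pose commanded when the call began, along the tool's axes at that moment; what a row does not reach only later rows make up. A row lasts 1/8 s, in which the tool goes at most 62.5 mm and 10.7 degrees, less where a joint would pass 70% of its speed; a pose out of reach is approached as far as the arm can. A call with a gripper value outside its range is refused whole. The fingers move at their own pace and stop on an object; the grip force is fixed at half the most. Time passes only in rows, so rows that repeat a pose let the fingers close. It gives the time, the measured TCP pose, the force and the opening at its end, in the units of the state.
- ctrl.read_state(): the state, without advancing time (a new reading comes with each control period).
- ctrl.get_image(name): name is "scene" or "top" or "wrist"; returns a dict with "image" (480x640x3 uint8, red, green, blue), "z_map" (480x640 float32, mm along the optical axis (not along the pixel's ray), 0 where there is no reading), "vertical_fov" (degrees; the focal length in pixels is half the picture's height over the tangent of half this angle, whatever the lens; pixels are square), "cx", "cy" (the principal point, pixels), "extrinsics" (4x4, takes a point from world to camera coordinates); the wrist camera has in their place "hand_eye" (4x4, takes a point from camera to tool coordinates, whose origin is the TCP and whose axes are the flange's). Camera axes: x right, y down, z forward; pixel columns grow to the right and rows downward; lengths in mm; the calibration is good to about 2 mm. A picture is of the moment at which its call begins: read the wrist's pose just before it.
- ctrl.finish_job(): hands the job in, once; it reports no verdict.
The state is a dict: "clock": time; "qpos": joint angles; "qd": joint speeds; "tau": joint torques, N m; "eef_pos": TCP position; "tool_rot": TCP orientation; "force": force on the tool from outside, world axes, zero at the start; "torque": the same for the moment, N m; "width": finger opening in mm.
Only numpy, scipy, OpenCV 4.12 (cv2) and the standard library are available. Lean on these libraries where they do the work, as an engineer would, in place of code of your own. Each camera call takes 0.05 s, during which the arm holds its last target.

## Working session

There is one attempt and no reset: what is moved stays moved. The work goes in short steps, Python scripts to look and compute and a shell command to move; the robot and the scene stay as the last step left them, time stands still between calls to the robot, and variables do not carry over. Pictures are saved under pics/ and viewed, and the job is handed in when it is done.

```bash
mkdir -p pics; ls; python3 - <<'E'
from cell import ctrl
import cv2,numpy as np
s=ctrl.read_state();print(s)
for n in("scene","top","wrist"):
    d=ctrl.get_image(n);cv2.imwrite(f"pics/{n}0.png",d["image"][:,:,::-1]);np.savez(f"{n}0.npz",**d)
    print(n,d["vertical_fov"],d["cx"],d["cy"],d.get("extrinsics",d.get("hand_eye")))
E
```

```text
pics
{'clock': 0.0, 'qpos': array([ 1.27016749,  0.6293685 ,  0.03845123,  1.51838099, -0.02701444,
        0.99629334, -0.0200345 ]), 'qd': array([-9.64947570e-05, -5.61301332e-04, -1.21226615e-03, -2.61454226e-04,
       -1.79129122e-03, -1.97082682e-04, -1.72914123e-03]), 'tau': array([-1.22719630e-04, -5.63407373e+01,  1.22629881e+00, -1.93446010e+01,
        1.11047199e-02,  1.05585656e-02,  4.58234206e-05]), 'eef_pos': array([ 151.11890561, -631.53805489,  230.37060712]), 'tool_rot': array([-3.13966082e+00,  2.03902528e-05,  2.34778700e-01]), 'force': array([-0.23734633, -0.36642451, -0.12322547]), 'torque': array([-0.03883347,  0.06198872, -0.0163518 ]), 'width': 85.2066868537416}
scene 53.8098101725426 320.9126056519224 235.3459508034484 [[ 8.29374490e-01  5.58621507e-01 -8.94241633e-03 -5.33353386e+02]
 [ 3.86295889e-01 -5.84942496e-01 -7.13174427e-01 -1.18038606e+02]
 [-4.03625372e-01  5.88034258e-01 -7.00929576e-01  1.26312738e+03]
 [ 0.00000000e+00  0.00000000e+00  0.00000000e+00  1.00000000e+00]]
top 57.269471727498214 325.6867425042786 240.76591500276632 [[-7.96631367e-03 -9.99726686e-01  2.19793246e-02  6.45273651e+01]
 [-9.97205499e-01  6.30962549e-03 -7.44404501e-02  6.25398947e+02]
 [ 7.42814232e-02 -2.25109194e-02 -9.96983214e-01  9.20635112e+02]
 [ 0.00000000e+00  0.00000000e+00  0.00000000e+00  1.00000000e+00]]
wrist 61.084289361288164 323.11798814846907 237.38293795140027 [[ 3.63854161e-04 -9.65176738e-01 -2.61598417e-01  6.60410576e+01]
 [ 9.99999933e-01  3.60398585e-04  6.11846450e-05 -2.41799205e-01]
 [ 3.52257033e-05 -2.61598422e-01  9.65176805e-01 -1.42202802e+02]
 [ 0.00000000e+00  0.00000000e+00  0.00000000e+00  1.00000000e+00]]
```

View pics/scene0.png

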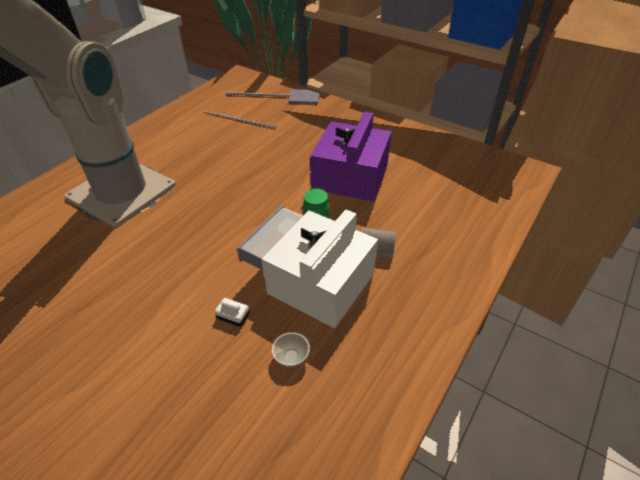

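View pics/top0.png

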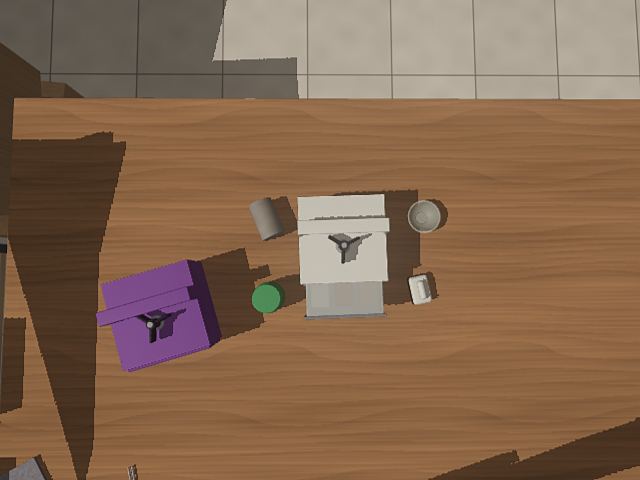

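```bash
cat > h.py <<'E'
import numpy as np,cv2
def f(d): return 240/np.tan(np.radians(float(d["vertical_fov"]))/2)
def cloud(d):
    v,u=np.mgrid[0:480,0:640]; z=d["z_map"]; F=f(d)
    P=np.stack([(u-d["cx"])/F*z,(v-d["cy"])/F*z,z],-1)
    T=np.linalg.inv(d["extrinsics"]); return P@T[:3,:3].T+T[:3,3]
def ray(d,uv,h):
    T=np.linalg.inv(d["extrinsics"]);r=T[:3,:3]@np.array([(uv[0]-d["cx"])/f(d),(uv[1]-d["cy"])/f(d),1]);o=T[:3,3]
    return o+r*(h-o[2])/r[2]
E
python3 - <<'E'
from h import *
d=dict(np.load("top0.npz"));P=cloud(d);im=d["image"];z=P[...,2]
hsv=cv2.cvtColor(im,cv2.COLOR_RGB2HSV)
roi=np.zeros((480,640),bool);roi[185:325,290:395]=1
for lo,hi in((100,120),(148,165),(90,104)):
    m=roi&(z>lo)&(z<hi)
    r=cv2.minAreaRect(P[m][:,:2].astype(np.float32)); print(lo,hi,m.sum(),np.median(z[m]),r); print(cv2.boxPoints(r))
m=roi&(im.max(2)<70)&(z>130)&(z<160); print(m.sum(),np.median(z[m]))
big=cv2.resize(im[185:330,240:450],None,fx=3.8,fy=3.8,interpolation=cv2.INTER_CUBIC);cv2.imwrite("pics/c.png",big[:,:,::-1])
# board check
b=P[330:400,300:500];print("board z",np.median(b[...,2]))
for n,bx,h in(("tub",(245,280,290,320),90),("cave",(240,195,290,243),54),("magnet",(400,265,440,310),42),("dish",(400,190,450,240),30)):
    x0,y0,x1,y1=bx;q=P[y0:y1,x0:x1];mm=(q[...,2]>h*0.6)&(q[...,2]<h+12);print(n,mm.sum(),cv2.minAreaRect(q[mm][:,:2].astype(np.float32)))
E
```

```text
100 120 6335 110.26540683124404 ((590.1904907226562, 29.055267333984375), (239.11563110351562, 169.9870147705078), 1.7674936056137085)
[[468.06805  110.32073 ]
 [473.3111   -59.585407]
 [712.3129   -52.210197]
 [707.0699   117.69594 ]]
148 165 1292 156.2247197215579 ((631.93017578125, 30.43927001953125), (51.057899475097656, 169.36769104003906), 1.8869942426681519)
[[603.6266   114.23657 ]
 [609.2036   -55.03928 ]
 [660.23376  -53.358032]
 [654.65674  115.917816]]
90 104 2738 97.89001892096724 ((504.6841125488281, 25.992630004882812), (69.18794250488281, 160.3818359375), 1.6911557912826538)
[[467.73865  105.127686]
 [472.4718   -55.184296]
 [541.6296   -53.142426]
 [536.8964   107.169556]]
132 142.25253422989084
board z -0.038029899965806635
tub 776 ((509.1994934082031, 178.3462677001953), (58.50715255737305, 60.622833251953125), 88.24987030029297)
cave 933 ((673.5980834960938, 187.0283203125), (80.19924926757812, 50.86344909667969), 23.25077247619629)
magnet 447 ((521.8992919921875, -139.5084228515625), (58.261077880859375, 38.513248443603516), 11.304535865783691)
dish 376 ((677.5933227539062, -151.16757202148438), (69.76648712158203, 68.9846420288086), 1.4087661504745483)
```

View pics/c.png

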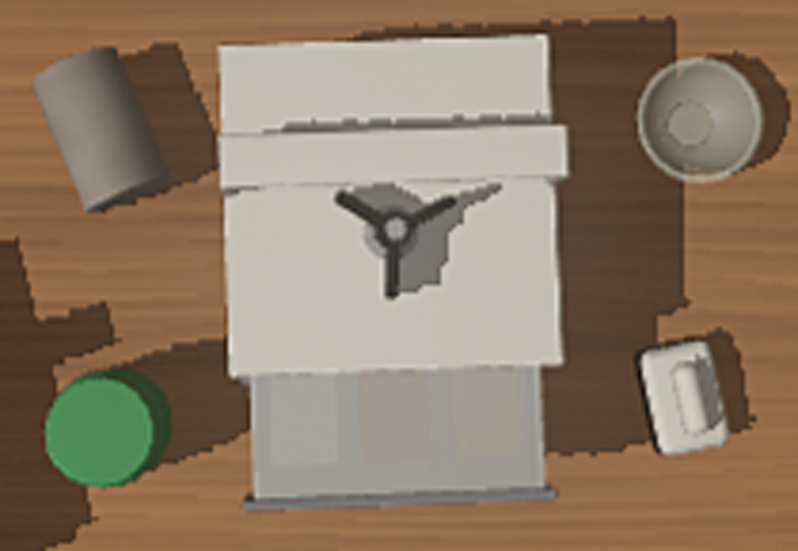

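```bash
cat >> h.py <<'E'
C=np.array([624.7,30.1]);A=np.radians(1.77);ux=np.array([np.cos(A),np.sin(A)]);uy=np.array([-np.sin(A),np.cos(A)])
def tou(p): q=np.asarray(p)[...,:2]-C; return np.stack([q@ux,q@uy],-1)
def wings(d,zmin=130,axis=(-15,0),hgt=142):
    im=d["image"];P=cloud(d);z=P[...,2];u=tou(P)-np.array(axis);r=np.hypot(u[...,0],u[...,1])
    m=(z>zmin)&(z<152)&(r<40)&(im.max(2)<110)
    a=np.arctan2(u[...,1],-u[...,0])  # phi: from front, clockwise (+ to left)
    w=m&(r>12)
    ph=np.degrees(np.angle(np.exp(3j*a[w]).mean()))/3
    return ph,w.sum(),u[m],a[w],r[w]
E
python3 - <<'E'
from h import *
d=dict(np.load("top0.npz"))
ph,n,u,a,r=wings(d);print(ph,n,np.sort(np.degrees(a)).round()[::4]);print(u.min(0),u.max(0))
p=ray(d,(395/3.8+240,229/3.8+185),144);print("hub",p,tou(p),"axis world",C-15*ux)
for uv in((248,503),(553,491)): print("tray edge",tou(ray(d,(uv[0]/3.8+240,uv[1]/3.8+185),100)))
m=d;P=cloud(d);U=tou(P)
q=(abs(U[...,1])<75)&(P[...,2]>75)&(P[...,2]<102)&(U[...,0]<-86);print(np.percentile(U[q][:,0],[0,1,5]),C-15*ux)
E
```

```text
4.20257356722976 112 [-127. -120. -118. -116. -114. -113. -110. -108. -106.   -3.   -1.    0.
    4.    4.    5.    8.    9.   11.  111.  115.  118.  119.  120.  123.
  124.  126.  128.  130.]
[-32.74439965 -29.86937607] [18.97925653 28.18017099]
hub [608.15422634  28.72365176 144.        ] [-16.58039102  -0.86463538] axis world [609.70715695  29.63668878]
tray edge [-151.22899797   77.27072708]
tray edge [-151.55088078  -79.26978363]
[-154.7033768  -153.80901596 -150.79094672] [609.70715695  29.63668878]
```

```bash
python3 -m jog '90 0 0 0 0 10 -1; 150 10 0 0 0 11.7 -1'
```

```text
clock: 0.4
eef_pos: [274.4, -609.9, 231.2]
tool_rot: [-3.141, 0.0, 0.026]
force: [1.7, -1.2, 0.2]
width: 51.0
```

```bash
python3 -m jog '30 -60 0 0 0 0 -1; 50 -120 0 0 0 0 -1; 70 -180 0 0 0 0 -1; 90 -240 0 0 0 0 -1; 110 -300 0 0 0 0 -1; 130 -360 0 0 0 0 -1; 150 -420 0 0 0 0 -1; 165 -480 0 0 0 0 -1'
```

```text
clock: 1.4
eef_pos: [423.1, -131.4, 231.4]
tool_rot: [3.141, -0.001, 0.031]
force: [1.0, -0.2, -0.4]
width: -0.1
```

```bash
python3 -m jog '8 -50 0 0 0 0 -1; 12 -105 20 0 0 0 -1; 16 -150 60 0 0 0 -1; 16 -152 110 0 0 0 -1; 16 -152 150 0 0 0 -1; 16 -152 154 0 0 0 -1'; python3 - <<'E'
from cell import ctrl
from h import *
s=ctrl.read_state();print(s["eef_pos"],s["force"],tou(s["eef_pos"]))
d=ctrl.get_image("scene");cv2.imwrite("pics/s1.png",cv2.resize(d["image"][150:390,160:480],None,fx=2.4,fy=2.4)[:,:,::-1])
E
```

```text
clock: 2.15
eef_pos: [431.9, 19.0, 75.4]
tool_rot: [3.141, 0.006, 0.031]
force: [0.4, 0.8, 0.2]
width: -0.1
[431.90197888  19.00955816  75.38325645] [0.3999236  0.75693831 0.15403453] [-193.04858647   -5.13011789]
```

View pics/s1.png

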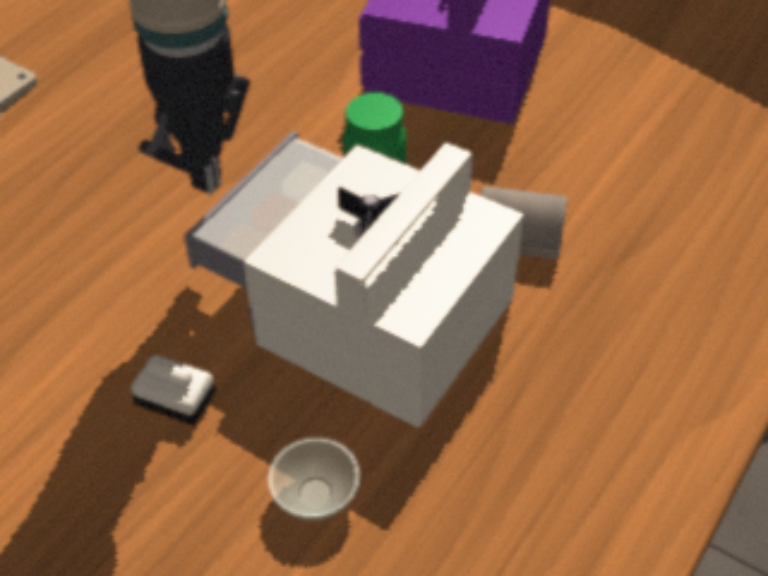

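```bash
python3 -m jog '15 -4 0 0 0 0 -1; 27 -4 0 0 0 0 -1; 37 -4 0 0 0 0 -1; 47 -4 0 0 0 0 -1; 57 -4 0 0 0 0 -1; 67 -4 0 0 0 0 -1; 76 -4 0 0 0 0 -1; 84 -4 0 0 0 0 -1'
```

```text
clock: 3.2
eef_pos: [518.2, 25.4, 77.2]
tool_rot: [3.141, 0.0, 0.03]
force: [-2.4, -1.0, 1.2]
width: 0.2
```

```bash
python3 -m jog '4 0 0 0 0 0 -1; 7 0 0 0 0 0 -1; 9 0 0 0 0 0 -1; 9 0 0 0 0 0 -1'
```

```text
clock: 3.7
eef_pos: [521.1, 25.6, 76.7]
tool_rot: [3.141, 0.011, 0.031]
force: [-10.2, -0.1, 7.8]
width: -0.2
```

```bash
python3 -m jog '3 0 0 0 0 0 -1; 5 0 0 0 0 0 -1; 5 0 0 0 0 0 -1'
```

```text
clock: 4.08
eef_pos: [520.9, 25.5, 76.3]
tool_rot: [3.141, 0.021, 0.031]
force: [-19.4, -0.6, 15.5]
width: 0.1
```

```bash
python3 -m jog '-25 0 0 0 0 0 -1; -60 0 0 0 0 0 -1; -100 0 -50 0 0 0 -1; -100 0 -75 0 0 0 -1;-100 0 -75 0 0 0 -1'; python3 - <<'E'
from cell import ctrl
from h import *
s=ctrl.read_state();print(s["eef_pos"],s["force"],s["tool_rot"],tou(s["eef_pos"]))
d=ctrl.get_image("top");np.savez("top1.npz",**d);cv2.imwrite("pics/t1.png",cv2.resize(d["image"][185:330,240:450],None,fx=3.8,fy=3.8,interpolation=cv2.INTER_CUBIC)[:,:,::-1])
w=wings(d);print(w[:2])
P=cloud(d);U=tou(P)
q=(abs(U[...,1])<75)&(P[...,2]>75)&(P[...,2]<104)&(U[...,0]>-200)&(U[...,0]<-80);print(U[q][:,0].min() if q.any() else 0)
q=(abs(U[...,1])<75)&(P[...,2]>106)&(P[...,2]<116)&(U[...,0]>-200);print("top front/rear",np.percentile(U[q][:,0],[0,1,99,100]))
E
```

```text
clock: 4.7
eef_pos: [434.0, 23.4, 154.2]
tool_rot: [-3.141, -0.007, 0.031]
force: [0.4, -1.2, -0.4]
width: 0.1
[433.97055141  23.37978024 154.16951746] [ 0.4096898  -1.19966836 -0.41467717] [-3.14093381 -0.00651161  0.03083494] [-190.84601606   -0.82587382]
(np.float64(4.33586942869724), np.int64(112))
-91.27508762956948
top front/rear [-85.25372669 -83.82312073  83.25321268  85.06123527]
```

View pics/t1.png

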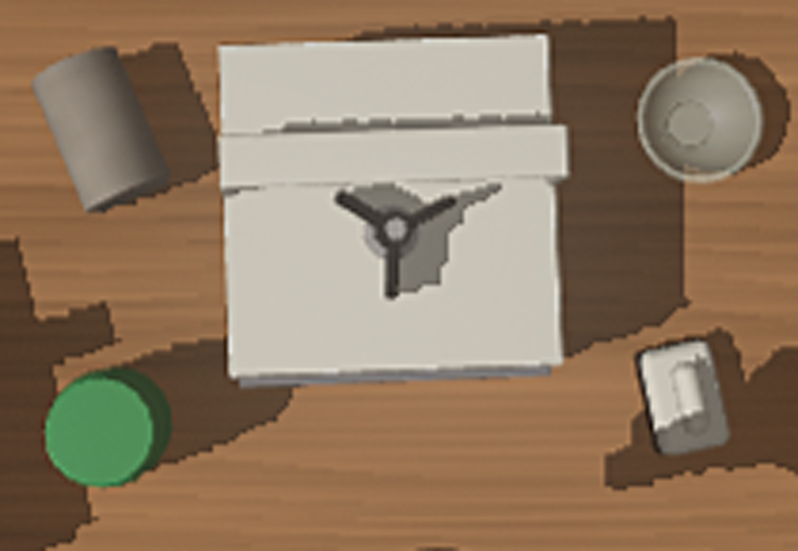

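```bash
python3 -m jog '60 15 10 0 0 0 -1; 95 31 28 0 0 0 -1; 120 31 28 0 0 0 -1; 145 31 28 0 0 0 -1; 150 31 28 0 0 0 -1; 150 31 28 0 0 0 -1'; python3 - <<'E'
from cell import ctrl
from h import *
s=ctrl.read_state();print(s["eef_pos"],s["force"],tou(s["eef_pos"])+[15,0])
d=ctrl.get_image("scene");cv2.imwrite("pics/s2.png",cv2.resize(d["image"][180:340,200:420],None,fx=3.5,fy=3.5)[:,:,::-1])
E
```

```text
clock: 5.5
eef_pos: [581.6, -3.4, 123.3]
tool_rot: [-3.142, 0.002, 0.031]
force: [-0.9, 0.9, -0.3]
width: 0.1
[581.64184098  -3.39173374 123.26085047] [-0.90923951  0.88299837 -0.28015655] [-29.07208774 -32.14579863]
```

View pics/s2.png

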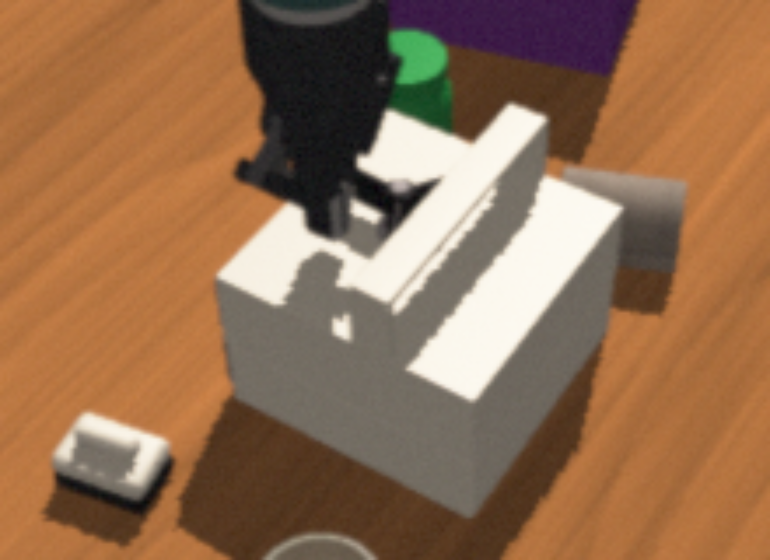

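```bash
python3 -m jog '1 -12 0 0 0 0 -1; 2 -22 0 0 0 0 -1; 3 -32 0 0 0 0 -1; 6 -41 0 0 0 0 -1; 8 -49 0 0 0 0 -1; 9 -57 0 0 0 0 -1; 14 -59 0 0 0 0 -1; 18 -59 0 0 0 0 -1'; python3 - <<'E'
from cell import ctrl
from h import *
s=ctrl.read_state();print(s["eef_pos"],s["force"],tou(s["eef_pos"])+[15,0])
d=ctrl.get_image("scene");cv2.imwrite("pics/s3.png",cv2.resize(d["image"][180:340,200:420],None,fx=3.5,fy=3.5)[:,:,::-1])
E
```

```text
clock: 6.55
eef_pos: [598.9, 57.2, 124.3]
tool_rot: [-3.14, 0.0, 0.031]
force: [-0.7, 2.8, -0.7]
width: 0.0
[598.90228224  57.21558215 124.26033316] [-0.69276314  2.75910588 -0.73157088] [-9.94787867 27.89946929]
```

View pics/s3.png

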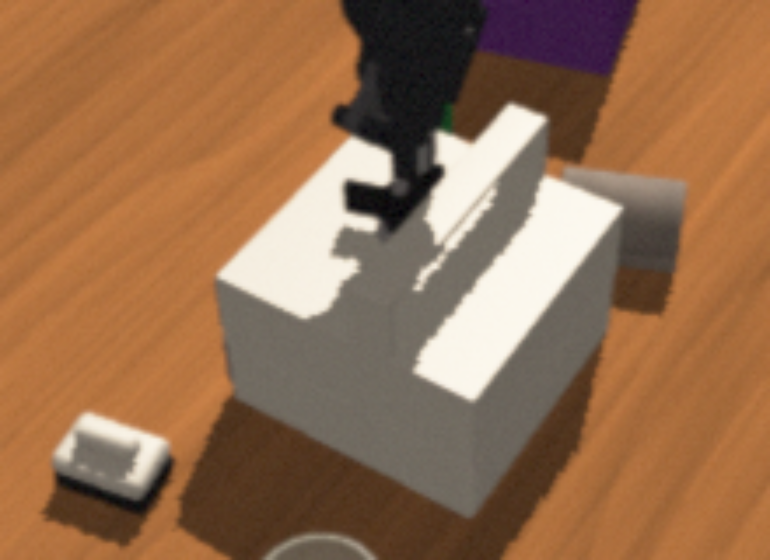

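```bash
python3 -m jog '-20 0 0 0 0 0 -1; -46 0 0 0 0 0 -1; -48 25 0 0 0 0 -1; -48 60 0 0 0 0 -1; -48 76 0 0 0 0 -1; -40 76 0 0 0 0 -1; -18 74 0 0 0 0 -1; -18 70 0 0 0 0 -1'; python3 - <<'E'
from cell import ctrl
from h import *
s=ctrl.read_state();print(s["eef_pos"],s["force"],tou(s["eef_pos"])+[15,0])
d=ctrl.get_image("top");print(wings(d)[:2]);cv2.imwrite("pics/t3.png",cv2.resize(d["image"][205:310,280:410],None,fx=5,fy=5)[:,:,::-1])
E
```

```text
clock: 7.6
eef_pos: [585.1, -12.3, 124.4]
tool_rot: [-3.14, -0.003, 0.032]
force: [-0.5, 0.6, 0.2]
width: -0.3
[585.07627662 -12.33468777 124.382188  ] [-0.50986524  0.55441021  0.16813137] [-25.9155155  -41.19056655]
(np.float64(-13.079106137296506), np.int64(68))
```

View pics/t3.png

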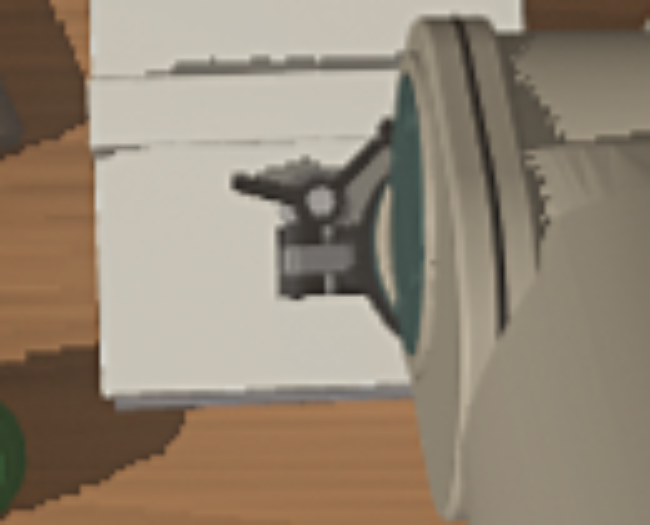

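```bash
python3 -m jog '-1 -13 0 0 0 0 -1; -1 -23 0 0 0 0 -1; -1 -33 0 0 0 0 -1; 0 -43 0 0 0 0 -1; 4 -52 0 0 0 0 -1; 5 -60 0 0 0 0 -1; 7 -69 0 0 0 0 -1; 12 -69 0 0 0 0 -1'; python3 -m jog '4 0 0 0 0 0 -1; 5 0 0 0 0 0 -1; -15 0 0 0 0 0 -1; -41 0 0 0 0 0 -1; -41 25 0 0 0 0 -1; -41 60 0 0 0 0 -1; -41 81 0 0 0 0 -1; -41 81 0 0 0 0 -1';  python3 - <<'E'
from cell import ctrl
from h import *
s=ctrl.read_state();print(s["eef_pos"],s["force"],tou(s["eef_pos"])+[15,0])
d=ctrl.get_image("top");print(wings(d)[:2]);cv2.imwrite("pics/t4.png",cv2.resize(d["image"][205:310,280:410],None,fx=5,fy=5)[:,:,::-1])
E
```

```text
clock: 8.65
eef_pos: [592.6, 56.9, 124.3]
tool_rot: [-3.14, 0.001, 0.033]
force: [-1.5, 0.9, 0.5]
width: 0.2
clock: 9.65
eef_pos: [554.8, -30.3, 124.6]
tool_rot: [3.14, -0.001, 0.026]
force: [-0.8, 1.1, 0.0]
width: 0.4
[554.84407962 -30.25125237 124.59712427] [-0.8053984  1.1405492  0.048883 ] [-56.68668416 -58.16478821]
(np.float64(-15.332086761400802), np.int64(109))
```

View pics/t4.png

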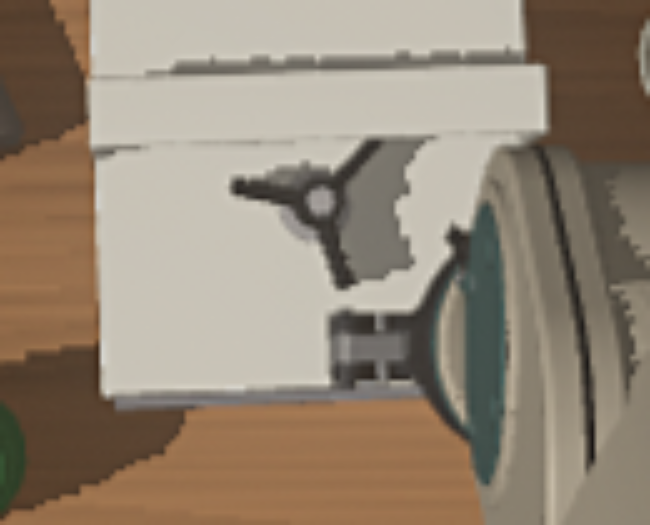

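```bash
python3 -m jog '10 -5 0 0 0 0 -1; 25 -12 0 0 0 0 -1; 27 -18 0 0 0 0 -1; 27 -26 0 0 0 0 -1; 27 -32 0 0 0 0 -1; 27 -32 0 0 0 0 -1'; python3 - <<'E'
from cell import ctrl
from h import *
s=ctrl.read_state();print(s["eef_pos"],s["force"],tou(s["eef_pos"])+[15,0])
E
```

```text
clock: 10.45
eef_pos: [579.8, 6.2, 124.3]
tool_rot: [-3.141, 0.0, 0.032]
force: [0.3, 0.1, 0.5]
width: -0.2
[579.80536975   6.20878441 124.28714168] [0.30750343 0.12497054 0.51154605] [-30.61114755 -22.49313733]
```

```bash
python3 -m jog '0 -4 0 0 0 0 -1; 0 -7 0 0 0 0 -1; 0 -10 0 0 0 0 -1; 0 -12 0 0 0 0 -1; 0 -12 0 0 0 0 -1'
```

```text
clock: 11.08
eef_pos: [579.7, 12.5, 124.4]
tool_rot: [3.136, 0.001, 0.027]
force: [-0.7, -9.4, 0.9]
width: -0.0
```

```bash
python3 -m jog '0 -4 0 0 0 0 -1; 0 -6 0 0 0 0 -1; 0 -6 0 0 0 0 -1'; python3 -m jog '0 15 0 0 0 0 -1; 0 35 0 0 0 0 -1; -30 60 -10 0 0 0 -1; -80 100 -60 0 0 0 -1; -130 150 -80 0 0 0 -1; -150 190 -80 0 0 0 -1; -150 200 -80 0 0 0 -1'; python3 - <<'E'
from cell import ctrl
from h import *
s=ctrl.read_state();print(s["eef_pos"],s["force"],tou(s["eef_pos"])+[15,0])
d=ctrl.get_image("top");print(wings(d)[:2]);cv2.imwrite("pics/t5.png",cv2.resize(d["image"][185:330,240:450],None,fx=3.8,fy=3.8)[:,:,::-1])
P=cloud(d);U=tou(P)
q=(abs(U[...,1])<75)&(P[...,2]>75)&(P[...,2]<104)&(U[...,0]>-120)&(U[...,0]<-80);print(U[q][:,0].min())
E
```

```text
clock: 11.45
eef_pos: [579.6, 13.0, 124.4]
tool_rot: [3.13, 0.001, 0.024]
force: [-1.4, -18.7, 1.2]
width: -0.1
clock: 12.32
eef_pos: [433.6, -184.6, 205.4]
tool_rot: [3.14, -0.001, 0.025]
force: [0.2, 0.6, 0.1]
width: 0.1
[ 433.63824365 -184.62131073  205.44494562] [0.20613526 0.55405155 0.09362139] [-182.60278115 -208.71745711]
(np.float64(-0.3671398403662715), np.int64(109))
-91.26879225910044
```

View pics/t5.png

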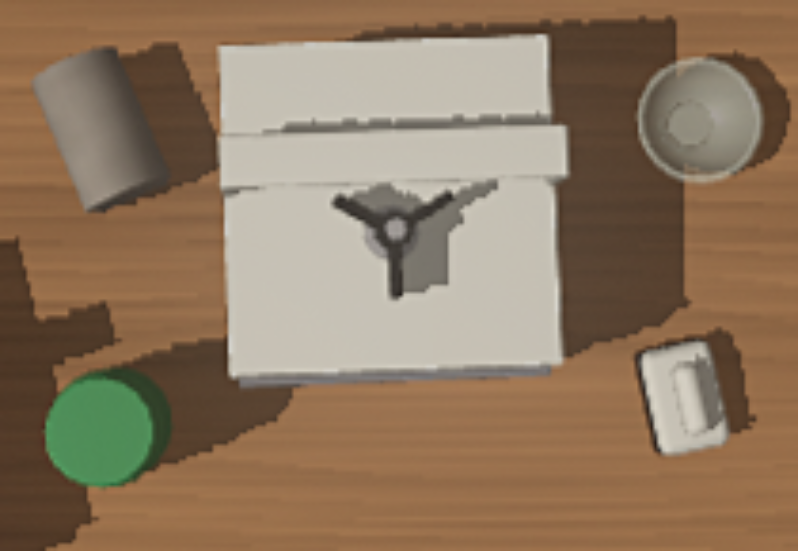

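The picture shows a wing pointing straight out of the front (zoomed pixel 396,295) and the tray home. Nothing else has moved.

```bash
python3 -c "
from cell import ctrl
print(ctrl.finish_job())"
```

```text
the job is handed in; nothing more can be done
None
```

The tray is fully home and the thumbscrew is turned clockwise onto its stop. The job was handed in at about 12.4 s of the 43 s allowed.

- **Tray:** I pushed it in with the closed fingertips until it stopped against 19 N. Before and after the screw work, the top camera put its front face 91.3 mm in front of the unit's centre; fully home is 91 mm.
- **Thumbscrew:** Three pushing strokes of the closed fingertips turned it about 236° in all, with no gripping. It then held still against 19 N, and the last picture puts a wing within 0.4° of straight out of the front. The wings all look alike. I took this as the stop position because of the solid contact and because about 236° (4.1 rad) fits the stated starting range.
- **Bystanders and finish:** By eye, the tub, dish, cave and magnet look unmoved between the first and last top views. I did not re-measure their positions. The arm was clear of everything at hand-in, and no check failed or disagreed.

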